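# Set the sample carousel to its marked line

### The arm

A 6-joint arm with a two-finger parallel gripper is mounted at the origin on the work surface. World frame = base frame: x ahead of the robot, y to its left, z up, the work surface at z = 0. Lengths are in m, angles in rad, forces in N, time in s.
With the tool pointing down it reaches from about 0.3 to 0.775 m from the base axis. Payload 14.6 kg.
Tool frame: the origin (TCP) lies on the centre line of the jaws, within the pads' length; the fingertips stand 19 mm ahead of it and the grasp point (between the pads) is the TCP; y points along the fingers, x is the direction in which the jaws open and shut, and the axes are right-handed (so a half turn about y gives the same grasp; the last joint's range is limited). The gripper opens to 94 mm and grips with 3 to 60 N. Pads are 16 mm wide; open, the fingers measure 119 mm over their backs; the gripper's body (75 mm by 177 mm) begins 78 mm behind the grasp point.
Start: joints at [1.234, 0.3, 1.521, -0, 1.321, -0.067], TCP at [0.147, 0.53, 0.224] pointing down, gripper open.
Joint ranges: [-3.03, 3.03], [-0.79, 2.21], [0.23, 2.52], [-1.04, 4.18], [0, 3.07], [-2.55, 2.55]. Speed limits (rad/s): [2.22, 2.22, 2.57, 3.14, 3.14, 3.14].

### API

Orientations are given as [roll, pitch, yaw] about the fixed x, y, z axes, in that order (R = Rz(yaw) Ry(pitch) Rx(roll)).
In Python, from station import ctrl, optics gives the robot as it stands.
- The arm moves only by the tool jog_arm, never from a script. Its argument "targets" is a list of rows, each a list of 3 entries, a list of its own where there are three numbers: the finger opening in cm, from 0 to 9.4, then the shift along the tool's x, y, z in cm, then the turn about the tool's y in rad. A call has 1 to 10 rows; each row is the pose to reach, as a shift and turn from the pose commanded when the call began, along the tool's axes at that moment; what a row does not reach only later rows make up. A row lasts 1/10 s, in which the tool goes at most 50 mm and 8.59 degrees, less where a joint would pass 70% of its speed; a pose out of reach is approached as far as the arm can. A call with a gripper value outside its range is refused whole. The fingers move at their own pace and stop on an object; "grip_force" is the grip in N (left out, the last holds). Time passes only in rows, so rows that repeat a pose let the fingers close. It gives the time, the measured TCP pose, the force and the opening at its end, in the units of the state.
- ctrl.get_obs(): the state, without advancing time (a new reading comes with each control period).
- optics.camera(name): name is "scene" or "top" or "wrist"; returns a dict with "img" (480x640x3 uint8, red, green, blue), "range_z" (480x640 float32, m along the optical axis (not along the pixel's ray), 0 where there is no reading), "camera_matrix" (3x3 intrinsics, pixels), "world_to_cam" (4x4, takes a point from world to camera coordinates); the wrist camera has in their place "mount" (4x4, takes a point from camera to tool coordinates, whose origin is the TCP and whose axes are the tool frame's). Camera axes: x right, y up, looking along -z (the intrinsics and any distortion apply to the point x, -y, -z); pixel columns grow to the right and rows downward; lengths in m; the calibration is good to about 2 mm. A picture is of the moment at which its call begins: read the wrist's pose just before it.
- ctrl.hand_in(): hands the job in, once; it reports no verdict.
The state is a dict: "time_s": time; "qpos": joint angles; "joint_vel": joint speeds; "tau": joint torques, N m; "ee_pos": TCP position; "eef_rot": TCP orientation; "force": force on the tool from outside, world axes, zero at the start; "moment": the same for the moment, N m; "grip_width": finger opening in m.
Only numpy, scipy, OpenCV 4.12 (cv2) and the standard library are available. Lean on these libraries where they do the work, as an engineer would, in place of code of your own. Each camera call takes 0.05 s, during which the arm holds its last target. There are 200 camera calls.

### The job

Without gripping anything, push the black sample carousel round with your fingertips in its notch until the white index mark on it lines up with the orange line on the white scale ring, then press the green button all the way down and let it go to confirm. Leave the carousel lined up and do not move the tip box, the vial rack or the bottle.

Things in the scene. Friction and masses are not known exactly. Their poses are not given: they have to be found in the camera images.
- base: Fixed grey bench unit, 230 x 330 mm (its x, y), 40 mm high, that carries the carousel and the green button. Origin at the centre of its underside, on the table. The white scale ring on it is 200 mm across and 8 mm high, stiff, and does not turn with the carousel.
- dial_axis (a point): Point on the carousel's vertical turning axis, on its flat top, 78 mm above the table. The carousel is a black round dial, 140 mm across, too wide to grip; red caps stand 2.5 mm proud of its top. It turns both ways without end stops, with steady friction (about 0.12 N m, some 3 N pushed at 45 mm from the axis), and stays where it is left.
- carousel (a joint): Turn of the carousel on its bench unit, rad, positive counter-clockwise from above; 0 is an arbitrary position, and the value may run past a full turn.
- notch (a point): Point on the floor of the carousel's finger notch, at its middle, 45 mm from the axis; turns with it. The notch is a wedge-shaped bay 120 degrees wide opposite the index mark, 25 mm deep (floor 53 mm above the table), open at the rim, with a hub of 16 mm radius inside. Its two upright walls lie along radii; pushing either one sideways turns the carousel.
- index_mark (a point): Outer top end of the white index mark, 70 mm from the axis, on the carousel's rim; the mark is a 6 mm wide white radial line on the black top that runs down the rim. It turns with the carousel.
- target_line (a point): Point in line with the orange target line just inside its inner end, 70 mm from the axis, at the top of the white scale ring (about 49 mm above the table); the line is 7 mm wide and runs radially from 74 to 99 mm from the axis. The other scale lines are thin and black. The ring is stiff and stays put.
- tip_box_mid (a point): Centre of a loose yellow pipette-tip box, 85 x 120 x 57 mm. Leave it alone.
- vial_rack_mid (a point): Centre of a loose white rack with red-capped vials, 70 x 120 x 74 mm. Leave it alone.
- bottle_mid (a point): Centre of a loose clear bottle with orange cap, 60 mm across, 95 mm high. Leave it alone.
- set_button_top (a point): Centre of the top of the green round push button, 30 mm across, in a black housing on the bench unit beside the carousel; its axis is vertical. It goes down 6 mm, needs 4 N at the bottom and springs back.
- set_button (a joint): How far the button is pressed, m: 0 up, 0.006 fully down.
There are look-alikes about, which are no part of the job. Of the things that look like the part that bears tip_box_mid, the largest one is meant.

How it is judged:
By the outcome, as a careful person would: the job done as asked, in the order asked, and still so for the second after the job is handed in, with the robot touching nothing.
It also fails if it takes over 53 s, if anything falls off the work surface, if the arm or the gripper's body presses on something with over 40 N, if the wrist force passes 120 N, or if a joint passes its speed limit or range.

## Working session

There is one attempt and no reset: what is moved stays moved. The work goes in short steps, Python scripts to look and compute and a tool call to move; the robot and the scene stay as the last step left them, time stands still between calls to the robot, and variables do not carry over. Pictures are saved under pics/ and viewed, about 8 in all and at most 12, crops included, and the job is handed in when it is done.

Besides the shell and the picture viewer there is one more tool, called after ">>>" in YAML: its name, and indented under it one key for each argument. jog_arm: Moves the arm, as the interface text tells. Its arguments: {"type":"object","properties":{"targets":{"type":"array","items":{"type":"array"}},"grip_force":{"type":"number"}},"required":["targets"]}

```bash
mkdir -p pics; ls
python3 - <<'E'
from station import ctrl, optics
import cv2,numpy as np,pickle
print(ctrl.get_obs())
ims=[]
for n in ["scene","top"]:
    d=optics.camera(n); pickle.dump(d,open(n+".pkl","wb")); cv2.imwrite(f"pics/{n}0.png",d["img"][:,:,::-1]); print(n,d["camera_matrix"],d["world_to_cam"],[k for k in d])
E
```

```text
pics
{'time_s': 0.0, 'qpos': array([ 1.23440076e+00,  3.00481610e-01,  1.52158922e+00, -1.96067152e-05,
        1.32071308e+00, -6.65830260e-02]), 'joint_vel': array([ 0.00053421,  0.00092561, -0.00021695,  0.00045666, -0.00121828,
        0.00014177]), 'tau': array([ 1.47362234e-04, -5.31819606e+01, -3.52742851e+01,  7.08467513e-02,
        2.43756291e-02, -1.14891336e-04]), 'ee_pos': array([0.14651932, 0.52986726, 0.22387711]), 'eef_rot': array([-1.57073602e+00,  1.18987836e-03,  1.30098868e+00]), 'force': array([-0.64634919, -0.33216532,  0.17069735]), 'moment': array([-0.03409859,  0.03995751, -0.08280913]), 'grip_width': 0.09390459024604365}
scene [[528.29672703   0.         318.50557514]
 [  0.         528.29672703 238.31720332]
 [  0.           0.           1.        ]] [[-0.78993157  0.61303482  0.01401526  0.5023262 ]
 [-0.52989996 -0.6939522   0.48747961  0.23318228]
 [ 0.3085679   0.37764885  0.87302188 -1.45883961]
 [ 0.          0.          0.          1.        ]] ['img', 'range_z', 'camera_matrix', 'world_to_cam']
top [[492.28806608   0.         314.67341641]
 [  0.         492.28806608 229.31149671]
 [  0.           0.           1.        ]] [[-9.62350199e-03 -9.99953491e-01 -6.35951777e-04 -5.90462518e-02]
 [ 9.82257455e-01 -9.57231108e-03  1.87292988e-01 -5.97344848e-01]
 [-1.87290365e-01  1.17774607e-03  9.82303890e-01 -1.21398696e+00]
 [ 0.00000000e+00  0.00000000e+00  0.00000000e+00  1.00000000e+00]] ['img', 'range_z', 'camera_matrix', 'world_to_cam']
```

View pics/top0.png

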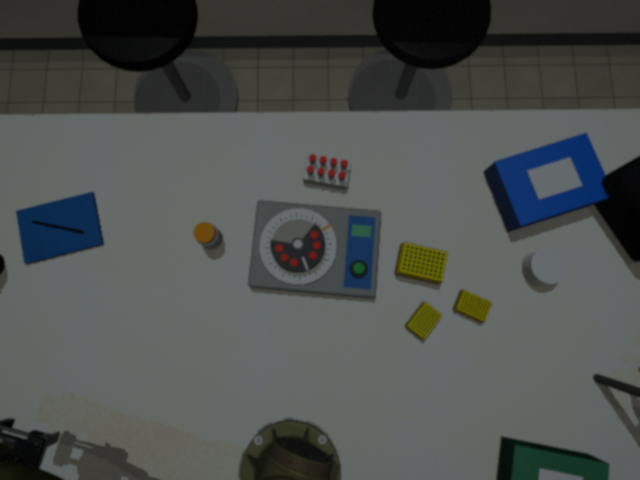

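View pics/scene0.png

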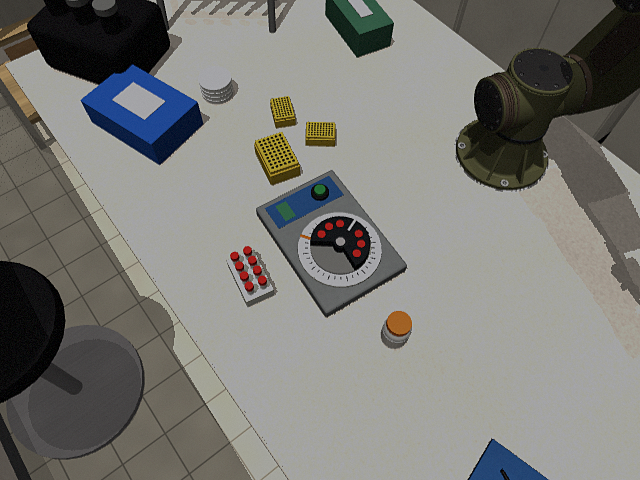

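The top view shows the dial at about (298,243), with the white mark pointing down-right to (306,270). The orange line is at (326,227) and the green button at (359,268). There are three yellow boxes: (422,262), (424,321) and (473,306). The one at (422,262) is the largest, so it is the tip box to avoid. The rack is at (327,170) and the bottle at (207,235).

```bash
cat > h.py <<'E'
import numpy as np,cv2
def ray(d,uv):
    K=d["camera_matrix"];T=d["world_to_cam"];R=T[:3,:3];t=T[:3,3]
    uv=np.atleast_2d(uv).astype(float)
    c=np.c_[(uv[:,0]-K[0,2])/K[0,0],-(uv[:,1]-K[1,2])/K[1,1],-np.ones(len(uv))]
    return -R.T@t, c@R
def onz(d,uv,z):
    o,v=ray(d,uv); s=(z-o[2])/v[:,2]; return o+s[:,None]*v
def proj(d,p):
    K=d["camera_matrix"];T=d["world_to_cam"]; c=np.atleast_2d(p)@T[:3,:3].T+T[:3,3]
    return np.c_[K[0,2]+K[0,0]*c[:,0]/-c[:,2],K[1,2]-K[1,1]*c[:,1]/-c[:,2]]
def mask(img,name):
    hsv=cv2.cvtColor(img,cv2.COLOR_RGB2HSV);h,s,v=[hsv[...,i].astype(int) for i in range(3)]
    return {"orange":(h>=6)&(h<=20)&(s>130)&(v>60),"green":(h>50)&(h<80)&(s>120),"red":((h<5)|(h>174))&(s>150)&(v>50),
            "yellow":(h>22)&(h<34)&(s>150)}[name]
E
python3 - <<'E'
import pickle,cv2,numpy as np
from h import *
for n in ["scene","top"]:
    d=pickle.load(open(n+".pkl","rb"));im=d["img"]
    for c,z in [("orange",.049),("green",.06),("red",.0805),("yellow",.057)]:
        k,l,st,ce=cv2.connectedComponentsWithStats(mask(im,c).astype(np.uint8))
        for i in range(1,k):
            if st[i,4]>6:
                u,v=ce[i].round().astype(int); o,r=ray(d,ce[i]); rz=d["range_z"][v,u]
                P=o+r[0]*rz
                print(n,c,st[i,4],ce[i].round(1),"z-plane",onz(d,ce[i],z)[0].round(4),"depth",P.round(4))
s=pickle.load(open("scene.pkl","rb"))["img"][160:320,240:420];t=pickle.load(open("top.pkl","rb"))["img"][190:310,240:390]
t=cv2.convertScaleAbs(t,alpha=2)
a=cv2.resize(s,(400,356),interpolation=cv2.INTER_CUBIC);b=cv2.resize(t,(400,320),interpolation=cv2.INTER_CUBIC);b=cv2.copyMakeBorder(b,0,36,0,0,0)
cv2.imwrite("pics/crop.png",np.hstack([a,b])[:,:,::-1])
E
```

```text
scene orange 237 [21.5 48.3] z-plane [ 0.8845 -1.1157  0.049 ] depth [ 0.8432 -1.8462 -0.4813]
scene orange 24 [305.  236.4] z-plane [ 0.6028 -0.0964  0.049 ] depth [ 0.6019 -0.0976  0.0464]
scene orange 501 [398.7 323. ] z-plane [0.5709 0.2032 0.049 ] depth [0.5885 0.2121 0.0974]
scene green 762 [357.9  31.3] z-plane [ 0.0474 -0.5642  0.06  ] depth [ 0.0714 -0.5391  0.0883]
scene green 22 [352.8   8.6] z-plane [-0.0066 -0.6539  0.06  ] depth [ 0.021  -0.624   0.0908]
scene green 10 [365.5   1.9] z-plane [-0.0594 -0.6547  0.06  ] depth [-0.026  -0.6204  0.0954]
scene green 7 [372.4  13. ] z-plane [-0.0425 -0.6014  0.06  ] depth [-0.0097 -0.5688  0.0955]
scene green 9 [342.1  15.7] z-plane [ 0.0411 -0.6484  0.06  ] depth [ 0.0556 -0.6319  0.0771]
scene green 7 [152.1  32.1] z-plane [ 0.5465 -0.9335  0.06  ] depth [ 0.5659 -0.8723  0.11  ]
scene green 14 [382.   39.6] z-plane [ 0.0128 -0.4928  0.06  ] depth [-5.000e-04 -5.053e-01  4.480e-02]
scene green 120 [319.4 189.6] z-plane [ 0.4971 -0.1767  0.06  ] depth [ 0.5    -0.173   0.0668]
scene green 193 [285.2 210.8] z-plane [ 0.6018 -0.
[... 3030 characters left out ...]
lane [ 0.5528 -0.0686  0.0805] depth [ 0.5525 -0.0686  0.0824]
top red 49 [278.6 247.7] z-plane [0.5461 0.0264 0.0805] depth [0.5461 0.0264 0.0804]
top red 49 [312.3 254.8] z-plane [ 0.5272 -0.0583  0.0805] depth [ 0.5273 -0.0583  0.0801]
top red 46 [283.9 257. ] z-plane [0.5223 0.0129 0.0805] depth [0.5221 0.0128 0.0822]
top red 48 [293.5 262. ] z-plane [ 0.5095 -0.0111  0.0805] depth [ 0.5088 -0.0113  0.0861]
top yellow 1480 [421.1 262.6] z-plane [ 0.5078 -0.3349  0.057 ] depth [ 0.5074 -0.3342  0.0606]
top yellow 696 [472.4 305.7] z-plane [ 0.3979 -0.458   0.057 ] depth [ 0.3984 -0.4628  0.0418]
top yellow 697 [423.4 320.4] z-plane [ 0.3631 -0.3335  0.057 ] depth [ 0.3631 -0.3361  0.0449]
```

View pics/crop.png

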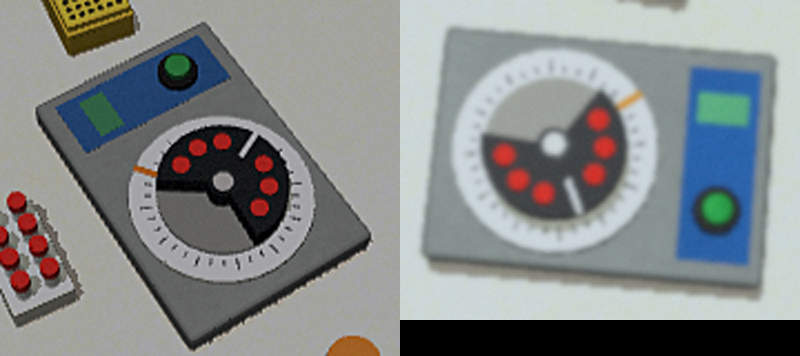

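Enlarged, the mark is the white bar at crop pixel (572,195). The notch is the grey wedge opposite it, and the orange line is clockwise of the notch's right wall. I'll work out the axis and angles from the cap circle, ring, mark and line.

```bash
cat >> h.py <<'E'
from scipy.optimize import least_squares
def circ(P):
    f=lambda q:np.hypot(P[:,0]-q[0],P[:,1]-q[1])-q[2]
    r=least_squares(f,[.55,-.02,.05]);return r.x,np.abs(r.fun).max()
def dial(d,c0):
    im=d["img"];k,l,st,ce=cv2.connectedComponentsWithStats(mask(im,"red").astype(np.uint8))
    C=np.array([onz(d,ce[i],.0805)[0] for i in range(1,k) if st[i,4]>15])
    C=C[np.hypot(*(C[:,:2]-c0).T)<.075]
    k,l,st,ce=cv2.connectedComponentsWithStats(mask(im,"orange").astype(np.uint8))
    O=[onz(d,ce[i],.049)[0] for i in range(1,k) if st[i,4]>4]; O=[o for o in O if abs(np.hypot(*(o[:2]-c0))-.0865)<.015]
    return C,O
def markang(d,c):
    # brightness sampled on arcs r=45..66mm on the top plane, weighted peak of white unsaturated
    im=d["img"];hsv=cv2.cvtColor(im,cv2.COLOR_RGB2HSV);w=(hsv[...,2].astype(float)*(hsv[...,1]<90)).astype(np.float32)
    a=np.radians(np.arange(-180,180,.5));acc=0
    for r in np.arange(.048,.066,.002):
        uv=proj(d,np.c_[c[0]+r*np.cos(a),c[1]+r*np.sin(a),0*a+.078]).astype(np.float32)
        acc=acc+cv2.remap(w,uv[:,:1],uv[:,1:],cv2.INTER_LINEAR)[:,0]
    return np.degrees(a),acc/9
E
python3 - <<'E'
import pickle
from h import *
cs=[]
for n in ["scene","top"]:
    d=pickle.load(open(n+".pkl","rb"))
    C,O=dial(d,np.array([.555,-.02])); q,e=circ(C); print(n,len(C),"cap circle",q.round(4),"res",e.round(4))
    a=np.degrees(np.arctan2(C[:,1]-q[1],C[:,0]-q[0])); a=np.sort(np.mod(a,360)); print("caps",a.round(1),"mean",a.mean().round(2)-360)
    print("orange",[(o.round(4),np.hypot(*(o[:2]-q[:2])).round(4),np.degrees(np.arctan2(o[1]-q[1],o[0]-q[0])).round(2)) for o in O])
    A,w=markang(d,q); m=np.abs((A-(a.mean()-360)+180)%360-180)<15; ww=np.clip(w[m]-np.median(w[m])-15,0,None); print("mark",(A[m]*ww).sum()/ww.sum(), w[m].max(),np.median(w[m]))
    # white ring outer edge via hue-less bright ellipse
    cs.append(d)
# button: triangulate
o1,r1=ray(cs[0],[319.4,189.6]);o2,r2=ray(cs[1],[358.6,267.7]);A=np.c_[r1[0],-r2[0]];s=np.linalg.lstsq(A,o2-o1,rcond=None)[0]
print("button",o1+s[0]*r1[0],o2+s[1]*r2[0])
E
```

```text
scene 6 cap circle [ 0.556  -0.0237  0.0481] res 0.0001
caps [102.3 134.9 167.9 232.3 265.2 298.7] mean -159.79
orange [(array([ 0.6028, -0.0964,  0.049 ]), np.float64(0.0865), np.float64(-57.19))]
mark -159.46721037973353 184.52777 20.894207
top 6 cap circle [ 0.5568 -0.0206  0.0481] res 0.0001
caps [102.9 135.9 168.7 231.9 265.3 297.9] mean -159.59
orange [(array([ 0.604, -0.094,  0.049]), np.float64(0.0873), np.float64(-57.28))]
mark -159.69328551338714 92.76465 41.92296
button [ 0.49705676 -0.17665216  0.06013529] [ 0.49591225 -0.17524553  0.0598827 ]
```

>>> jog_arm:
  targets:
    - [0,[-37.5,0,-56.7],1.5]
    - [0,[-37.5,0,-56.7],1.5]
    - [0,[-37.5,0,-56.7],1.5]
    - [0,[-37.5,0,-56.7],1.5]
    - [0,[-37.5,0,-56.7],1.5]
    - [0,[-37.5,0,-56.7],1.5]
    - [0,[-37.5,0,-56.7],1.5]
    - [0,[-37.5,0,-56.7],1.5]
    - [0,[-37.5,0,-56.7],1.5]
    - [0,[-37.5,0,-56.7],1.5]

```text
time_s: 1.1
ee_pos: [0.476, 0.1512, 0.2244]
eef_rot: [-1.571, 0.0, -0.205]
force: [1.2, 0.8, 0.6]
grip_width: 0.0177
```

>>> jog_arm:
  targets:
    - [0,[14.2,0,-10.8],1.535]
    - [0,[14.2,0,-10.8],1.535]
    - [0,[14.2,0,-10.8],1.535]
    - [0,[14.2,0,-10.8],1.535]
    - [0,[14.2,0,-10.8],1.535]
    - [0,[14.2,0,-10.8],1.535]
    - [0,[14.2,0,-10.8],1.535]
    - [0,[14.2,0,-10.8],1.535]
    - [0,[14.2,0,-10.8],1.535]
    - [0,[14.2,0,-10.8],1.535]

```text
time_s: 2.1
ee_pos: [0.5927, 0.0192, 0.224]
eef_rot: [-1.572, -0.0, -1.705]
force: [-0.5, 0.3, -0.1]
grip_width: 0.0005
```

Run:
```python
from station import ctrl, optics
import cv2,pickle
o=ctrl.get_obs();d=optics.camera("wrist");pickle.dump((o,d),open("w.pkl","wb"));cv2.imwrite("pics/w1.png",d["img"][:,:,::-1]);print(o["ee_pos"],o["eef_rot"],o["qpos"],o["force"],d["mount"],d["camera_matrix"])
```

```text
[0.59274293 0.01915748 0.22404441] [-1.57157897e+00 -6.25912370e-05 -1.70520878e+00] [-2.94534543e-02  3.97094607e-01  1.39169453e+00  2.02233176e-05
  1.35358841e+00  1.67575099e+00] [-0.48003965  0.32186325 -0.06060638] [[ 9.99999335e-01  9.91169986e-05 -1.14863954e-03 -3.49191783e-04]
 [-1.13713703e-03  2.49022918e-01 -9.68496925e-01 -1.60026182e-01]
 [ 1.90043063e-04  9.68497587e-01  2.49022865e-01  7.12284326e-02]
 [ 0.00000000e+00  0.00000000e+00  0.00000000e+00  1.00000000e+00]] [[389.08244263   0.         322.76432194]
 [  0.         389.08244263 242.38394698]
 [  0.           0.           1.        ]]
```

View pics/w1.png

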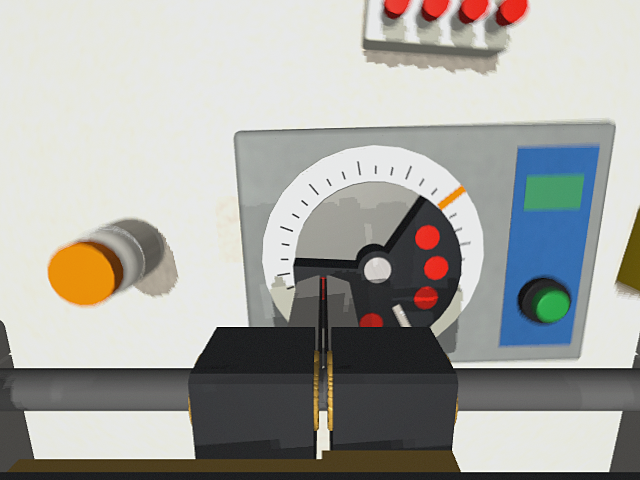

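The wrist view shows the notch wall running left from the hub, the hub at (376,268), the orange line at (452,197), the button at (552,305) and the rack and bottle well clear. I'll use it as a third estimate of the axis, line and button.

```bash
cat >> h.py <<'E'
from scipy.spatial.transform import Rotation as Ro
def wristcam(o,d):
    T=np.eye(4);T[:3,:3]=Ro.from_euler("xyz",o["eef_rot"]).as_matrix();T[:3,3]=o["ee_pos"]
    d["world_to_cam"]=np.linalg.inv(T@d["mount"]);return d
E
python3 - <<'E'
import pickle
from h import *
o,d=pickle.load(open("w.pkl","rb"));d=wristcam(o,d);im=d["img"]
for c,z in [("orange",.049),("green",.06),("red",.0805)]:
    k,l,st,ce=cv2.connectedComponentsWithStats(mask(im,c).astype(np.uint8))
    for i in range(1,k):
        if st[i,4]>60: print(c,st[i,4],ce[i].round(1),onz(d,ce[i],z)[0].round(4))
print("hub",onz(d,[376.5,268.5],.078))
C,O=dial(d,np.array([.556,-.022]));
f=lambda q:np.hypot(C[:3,0]-q[0],C[:3,1]-q[1])-.0481
print(least_squares(f,[.556,-.022]).x)
E
```

```text
orange 207 [451.  197.4] [ 0.6027 -0.094   0.049 ]
orange 3671 [ 84.9 272.7] [0.5786 0.2386 0.049 ]
orange 124 [315.9 368.8] [0.4532 0.0447 0.049 ]
orange 236 [329.7 377.5] [0.4418 0.0327 0.049 ]
orange 166 [315.7 409.9] [0.4072 0.0513 0.049 ]
orange 93 [330.  419.7] [0.3939 0.0386 0.049 ]
orange 4044 [261.2 463.6] [0.3506 0.1166 0.049 ]
green 1678 [553.1 192. ] [ 0.5978 -0.1752  0.06  ]
green 1014 [550.1 304.5] [ 0.4961 -0.1738  0.06  ]
red 348 [394.9   7.4] [ 0.7468 -0.0524  0.0805]
red 424 [433.3   8.5] [ 0.7425 -0.0789  0.0805]
red 508 [471.7   9.7] [ 0.7382 -0.1055  0.0805]
red 585 [510.4  11.1] [ 0.7337 -0.1322  0.0805]
red 486 [426.9 236.9] [ 0.5791 -0.0634  0.0805]
red 464 [435.5 267.5] [ 0.5524 -0.0686  0.0805]
red 65 [322.8 286.8] [0.5482 0.0251 0.0805]
red 437 [425.3 297.4] [ 0.5272 -0.0586  0.0805]
red 279 [370.8 320.3] [ 0.5127 -0.0112  0.0805]
hub [[ 0.55716821 -0.02088729  0.078     ]]
[ 0.5568435  -0.02125136]
```

>>> jog_arm:
  targets:
    - [0,[0,4,0],0.035]
    - [0,[0,8,0],0.035]
    - [0,[0,11,0],0.035]
    - [0,[0,13,0],0.035]
    - [0,[0,14.5,0],0.035]
    - [0,[0,14.5,0],0.035]

```text
time_s: 2.75
ee_pos: [0.592, 0.0192, 0.0776]
eef_rot: [-1.574, -0.0, -1.732]
force: [0.0, 0.7, -0.6]
grip_width: 0.0007
```

```bash
cat > arc.py <<'E'
# rows (tool x,y,z cm; turn) from pose (p,yaw) to follow wall angles th (deg), stand-off dd (m)
import numpy as np,sys
def rows(p,yaw,ths,dd=.008,c=(.5566,-.0212),r=.045):
    ex=np.array([np.cos(yaw),np.sin(yaw)]);ez=np.array([-np.sin(yaw),np.cos(yaw)])
    for th in ths:
        a=np.radians(th);u=np.array([np.cos(a),np.sin(a)]);t=np.array([-u[1],u[0]])
        q=np.array(c)+r*u-dd*t-np.array(p)
        print(f"[0, [{100*q@ex:.2f}, 0, {100*q@ez:.2f}], {yaw-(a-np.pi):.3f}]",end=", ")
    print()
E
python3 - <<'E'
from station import ctrl
from arc import rows
o=ctrl.get_obs();print(o["ee_pos"],o["eef_rot"],o["force"],o["qpos"])
p=o["ee_pos"][:2];y=o["eef_rot"][2]
rows(p,y,[80.4],.02);rows(p,y,[80.4],.012);rows(p,y,[82,87,92,97,102,107,112,117])
E
```

```text
[0.59201031 0.0191887  0.07755462] [-1.57402566e+00 -3.92364552e-04 -1.73230568e+00] [ 0.00617613  0.66140123 -0.56387516] [-2.94441997e-02  5.48739571e-01  1.53145574e+00  4.14999993e-05
  1.06465022e+00  1.70284194e+00]
[0, [0.07, 0, -0.82], 0.006], 
[0, [0.06, 0, -1.62], 0.006], 
[0, [0.04, 0, -2.14], -0.022], [0, [-0.00, 0, -2.54], -0.109], [0, [-0.01, 0, -2.94], -0.196], [0, [0.01, 0, -3.34], -0.284], [0, [0.07, 0, -3.73], -0.371], [0, [0.17, 0, -4.12], -0.458], [0, [0.29, 0, -4.50], -0.545], [0, [0.45, 0, -4.86], -0.633],
```

>>> jog_arm:
  targets:
    - [0,[0.1,0,-0.8],0]
    - [0,[0.1,0,-1.6],0]
    - [0,[0,0,-2.1],-0.02]
    - [0,[0,0,-2.5],-0.11]
    - [0,[0,0,-2.9],-0.2]
    - [0,[0,0,-3.3],-0.28]
    - [0,[0.1,0,-3.7],-0.37]
    - [0,[0.2,0,-4.1],-0.46]
    - [0,[0.3,0,-4.5],-0.55]
    - [0,[0.4,0,-4.9],-0.63]

```text
time_s: 3.75
ee_pos: [0.5444, 0.0233, 0.0806]
eef_rot: [-1.568, -0.002, -1.099]
force: [5.5, -0.5, -0.7]
grip_width: 0.0006
```

Run:
```python
from station import ctrl,optics
from arc import rows
from h import *
o=ctrl.get_obs();print(o["ee_pos"],o["eef_rot"],o["force"])
p=o["ee_pos"][:2];y=o["eef_rot"][2]
for n in ["scene","top"]:
    d=optics.camera(n);C,O=dial(d,np.array([.556,-.022]))
    C=C[:,:2]-{"scene":(.556,-.0237),"top":(.5568,-.0206)}[n]
    print(n,np.sort(np.degrees(np.arctan2(C[:,1],C[:,0]))%360).round(1))
rows(p,y,range(122,168,5))
```

```text
[0.54441092 0.0232881  0.08063332] [-1.56782715 -0.00168137 -1.09886311] [ 5.53346786 -0.54889734 -0.68415595]
scene [211.4 304.4 336.6]
top [207.6 270. ]
[0, [-0.04, 0, -0.53], -0.087], [0, [-0.05, 0, -0.93], -0.174], [0, [-0.04, 0, -1.33], -0.261], [0, [0.01, 0, -1.72], -0.348], [0, [0.10, 0, -2.11], -0.436], [0, [0.22, 0, -2.49], -0.523], [0, [0.37, 0, -2.86], -0.610], [0, [0.55, 0, -3.21], -0.697], [0, [0.77, 0, -3.55], -0.785], [0, [1.01, 0, -3.87], -0.872],
```

>>> jog_arm:
  targets:
    - [0,[0,0,-0.5],-0.09]
    - [0,[-0.1,0,-0.9],-0.17]
    - [0,[0,0,-1.3],-0.26]
    - [0,[0,0,-1.7],-0.35]
    - [0,[0.1,0,-2.1],-0.44]
    - [0,[0.2,0,-2.5],-0.52]
    - [0,[0.4,0,-2.9],-0.61]
    - [0,[0.5,0,-3.2],-0.7]
    - [0,[0.8,0,-3.6],-0.78]
    - [0,[1.0,0,-3.9],-0.87]

```text
time_s: 4.85
ee_pos: [0.514, -0.0031, 0.0802]
eef_rot: [-1.57, -0.002, -0.233]
force: [3.8, 3.1, -0.0]
grip_width: 0.0006
```

```bash
cat > look.py <<'E'
from station import ctrl,optics
from h import *
import sys
def look():
    o=ctrl.get_obs();print(o["time_s"],o["ee_pos"],o["eef_rot"],o["force"])
    ref=np.array([-57.3,-24.2,8.7,79,113,145.])
    out=[]
    for n,c in [("scene",(.556,-.0237)),("top",(.5568,-.0206))]:
        d=optics.camera(n);C,O=dial(d,np.array(c));R=np.hypot(C[:,0]-c[0],C[:,1]-c[1])
        a=np.sort(np.degrees(np.arctan2(C[:,1]-c[1],C[:,0]-c[0]))%360)
        # cap offsets from the mark: +-31.9, 65, 98
        A,w=markang(d,c)
        print(n,"caps",a.round(1),"r",R.round(4),"orange",[np.degrees(np.arctan2(q[1]-c[1],q[0]-c[0])).round(2) for q in O])
        offs=np.array([-97.6,-64.5,-31.7,31.7,64.5,97.6]);g=np.arange(0,360,.1)
        e=[np.sum(np.min(np.minimum(np.abs((a[:,None]-(x+offs)[None]+180)%360-180),4),1)) for x in g]
        x=(g[np.argmin(e)]+180)%360-180
        m=np.abs((A-x+180)%360-180)<10;ww=np.clip(w[m]-np.median(w[m])-15,0,None)
        print("   mark by caps",x.round(1),"err/cap",min(e)/len(a),"direct",(A[m]*ww).sum()/max(ww.sum(),1))
    return o
E
python3 - <<'E'
from look import *
from arc import rows
o=look()
rows(o["ee_pos"][:2],o["eef_rot"][2],[172,175,178])
E
```

```text
4.85 [ 0.51398803 -0.00308216  0.08019725] [-1.56991404 -0.00174463 -0.23256392] [ 3.77703798  3.14480785 -0.03082454]
scene caps [ 26.7 193.7 221.9 321.4 354.2] r [0.0531 0.0466 0.0479 0.0483 0.0483] orange [np.float64(-136.99), np.float64(-57.14)]
   mark by caps -70.3 err/cap 1.1022701439810305 direct -71.8271632373457
top caps [257.1] r [0.0498] orange [np.float64(-57.26)]
   mark by caps 159.5 err/cap 0.003220849304227613 direct 0.0
[0, [0.01, 0, -0.40], -0.093], [0, [-0.00, 0, -0.64], -0.145], [0, [-0.01, 0, -0.88], -0.198],
```

>>> jog_arm:
  targets:
    - [0,[0,0,-0.3],-0.06]
    - [0,[0,0,-0.5],-0.12]
    - [0,[0,0,-0.7],-0.18]
    - [0,[0,0,-0.7],-0.18]

```text
time_s: 5.35
ee_pos: [0.5117, -0.0099, 0.0796]
eef_rot: [-1.571, 0.001, -0.057]
force: [-1.7, 2.1, 0.7]
grip_width: 0.0007
```

Run:
```python
from look import *
from arc import rows
o=look()
rows(o["ee_pos"][:2],o["eef_rot"][2],[175,177,179,181])
```

```text
5.35 [ 0.51170333 -0.00987974  0.07957977] [-1.57054425e+00  5.27702763e-04 -5.65387043e-02] [-1.73411193  2.09124231  0.65023404]
scene caps [  2.4  35.4 329.4] r [0.0477 0.048  0.0483] orange [np.float64(-136.16), np.float64(-57.22)]
   mark by caps 67.0 err/cap 0.05709445784225409 direct 0.0
top caps [265.3 325.7] r [0.0509 0.0529] orange [np.float64(-57.26)]
   mark by caps -65.9 err/cap 1.496251283985572 direct -64.1952443080193
[0, [0.07, 0, 0.06], 0.031], [0, [0.04, 0, -0.10], -0.004], [0, [0.02, 0, -0.25], -0.039], [0, [-0.00, 0, -0.41], -0.074],
```

>>> jog_arm:
  targets:
    - [0,[0,0,-0.1],-0.03]
    - [0,[0,0,-0.2],-0.06]
    - [0,[0,0,-0.3],-0.07]
    - [0,[0,0,-0.3],-0.07]

```text
time_s: 5.85
ee_pos: [0.5116, -0.013, 0.0793]
eef_rot: [-1.571, 0.001, 0.014]
force: [-1.5, 1.6, 1.0]
grip_width: 0.0004
```

```bash
sed -i 's/np.minimum(np.abs((a\[:,None\]/np.minimum(1e-9+np.abs((a[:,None]/; s/g=np.arange(0,360,.1)/g=np.arange(250,340,.1)/' look.py
python3 - <<'E'
from look import *
look()
E
```

```text
5.85 [ 0.51158781 -0.01304215  0.07934822] [-1.57066814e+00  5.46465948e-04  1.40442551e-02] [-1.50628238  1.57612822  0.96572852]
scene caps [  6.3  39.4 333.5] r [0.0479 0.0481 0.0481] orange [np.float64(-134.89), np.float64(-172.68), np.float64(-57.04)]
   mark by caps -58.2 err/cap 0.023170477960766944 direct -59.284479201144684
top caps [327.7] r [0.0495] orange [np.float64(-57.26)]
   mark by caps -96.8 err/cap 0.0032395076282333572 direct 0.0
```

>>> jog_arm:
  targets:
    - [0,[0,0,-0.06],-0.02]
    - [0,[0,0,-0.06],-0.02]
    - [0,[0,0,1.0],0]
    - [0,[0,0,1.5],0]
    - [0,[0,-3,1.5],0]
    - [0,[0,-7,1.5],0]
    - [0,[0,-9,1.5],0]
    - [0,[0,-9,1.5],0]

```text
time_s: 6.75
ee_pos: [0.5129, 0.0017, 0.1724]
eef_rot: [-1.572, -0.006, 0.016]
force: [0.2, 1.0, -0.3]
grip_width: 0.0001
```

Run:
```python
from look import *
o=look()
d=optics.camera("wrist");cv2.imwrite("pics/w2.png",d["img"][:,:,::-1]);d=wristcam(o,d)
im=d["img"]
for c,z in [("orange",.049),("green",.06),("red",.0805)]:
    k,l,st,ce=cv2.connectedComponentsWithStats(mask(im,c).astype(np.uint8))
    for i in range(1,k):
        if st[i,4]>60: print(c,st[i,4],ce[i].round(1),onz(d,ce[i],z)[0].round(4))
```

```text
6.75 [0.51286354 0.00167743 0.17240495] [-1.57156527 -0.00557394  0.01647232] [ 0.16139672  0.98552608 -0.27667361]
scene caps [  7.3  40.4 237.  270.1 334.4] r [0.0483 0.0479 0.0479 0.048  0.0483] orange [np.float64(-57.31)]
   mark by caps -57.3 err/cap 0.47063057763218047 direct -58.48278270082058
top caps [236.9 269.5] r [0.0478 0.048 ] orange [np.float64(-57.38)]
   mark by caps -58.7 err/cap 0.09312885729096002 direct -57.98256013461374
orange 110 [315.9 366. ] [ 0.5089 -0.1037  0.049 ]
orange 317 [329.8 391.4] [ 0.5207 -0.1274  0.049 ]
orange 92 [316.1 419.2] [ 0.5096 -0.1547  0.049 ]
orange 1361 [382.2 462. ] [ 0.5684 -0.198   0.049 ]
orange 146 [ 28.2 465.7] [ 0.2572 -0.2058  0.049 ]
orange 137 [212.7 464.3] [ 0.4192 -0.2024  0.049 ]
orange 185 [243.1 465.9] [ 0.4458 -0.2038  0.049 ]
orange 73 [271.2 465.8] [ 0.4706 -0.2034  0.049 ]
orange 68 [289.1 465.6] [ 0.4864 -0.2029  0.049 ]
orange 139 [ 57.4 465.6] [ 0.2827 -0.2054  0.049 ]
orange 72 [ 78.  464.4] [ 0.301  -0.2039  0.049 ]
orange 262 [109.3 465.4] [ 0.3283 -0.2047  0.049 ]
orange 69 [139.4 465. ] [ 0.3547 -0.2039  0.049 ]
orange 141 [169.4 464.8] [ 0.381  -0.2033  0.049 ]
red 686 [447.7 244.6] [0.5963 0.0088 0.0805]
red 644 [460.3 280.3] [ 0.6074 -0.0164  0.0805]
red 603 [449.9 316.7] [ 0.6029 -0.0436  0.0805]
red 89 [636.7 325.2] [ 0.7364 -0.0482  0.0805]
red 281 [627.3 356.4] [ 0.735  -0.073   0.0805]
red 615 [606.8 423. ] [ 0.7314 -0.1298  0.0805]
```

View pics/w2.png

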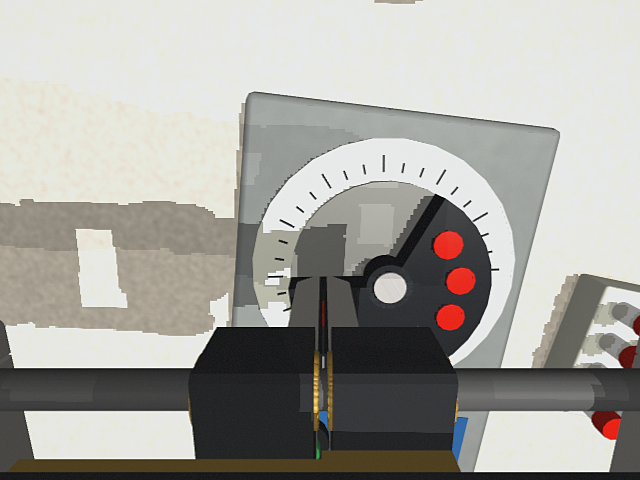

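The fingers hide the mark in this view. I'll move off toward the button side for a clear look.

>>> jog_arm:
  targets:
    - [0,[-4,-3,-17],0]
    - [0,[-4,-3,-17],0]
    - [0,[-4,-3,-17],0]
    - [0,[-4,-3,-17],0]
    - [0,[-4,-3,-17],0]
    - [0,[-4,-3,-17],0]

```text
time_s: 7.5
ee_pos: [0.4739, -0.1687, 0.1983]
eef_rot: [-1.57, 0.002, 0.015]
force: [0.2, 0.3, 0.4]
grip_width: 0.0004
```

Run:
```python
from look import *
o=look()
import pickle
d=optics.camera("wrist");pickle.dump((o,d),open("w3.pkl","wb"));cv2.imwrite("pics/w3.png",d["img"][:,:,::-1]);d=wristcam(o,d)
im=d["img"]
for c,z in [("orange",.049),("green",.06),("red",.0805)]:
    k,l,st,ce=cv2.connectedComponentsWithStats(mask(im,c).astype(np.uint8))
    for i in range(1,k):
        if st[i,4]>60: print(c,st[i,4],ce[i].round(1),onz(d,ce[i],z)[0].round(4))
```

```text
7.5 [ 0.47388743 -0.16873334  0.19828175] [-1.56993332  0.00160223  0.01485265] [0.19246969 0.32443085 0.39077178]
scene caps [  7.2  40.4 203.6 237.  270.2 334.4] r [0.0483 0.0479 0.048  0.0479 0.0479 0.0483] orange [np.float64(-57.14)]
   mark by caps -58.1 err/cap 0.5969921439976968 direct -58.48307586706486
top caps [  6.9  40.1 204.3 237.1 269.2 333.9] r [0.0475 0.0474 0.0475 0.0481 0.0485 0.0484] orange [np.float64(-57.26)]
   mark by caps -58.1 err/cap 0.45563403786272844 direct -57.95169458195806
orange 288 [315.7 391.4] [ 0.4686 -0.316   0.049 ]
orange 326 [329.8 391.6] [ 0.4814 -0.316   0.049 ]
orange 4713 [261.4 463.5] [ 0.4172 -0.3962  0.049 ]
green 1102 [351.4 246.4] [ 0.4956 -0.1761  0.06  ]
green 1264 [465.8 263.7] [ 0.5878 -0.189   0.06  ]
red 839 [530.1  17.8] [ 0.6036 -0.0171  0.0805]
red 754 [386.3  58.2] [ 0.5127 -0.0422  0.0805]
red 763 [517.3  62.8] [ 0.5991 -0.0438  0.0805]
red 708 [410.8  92. ] [ 0.5303 -0.0628  0.0805]
red 697 [448.5 104.8] [ 0.5563 -0.0706  0.0805]
```

View pics/w3.png

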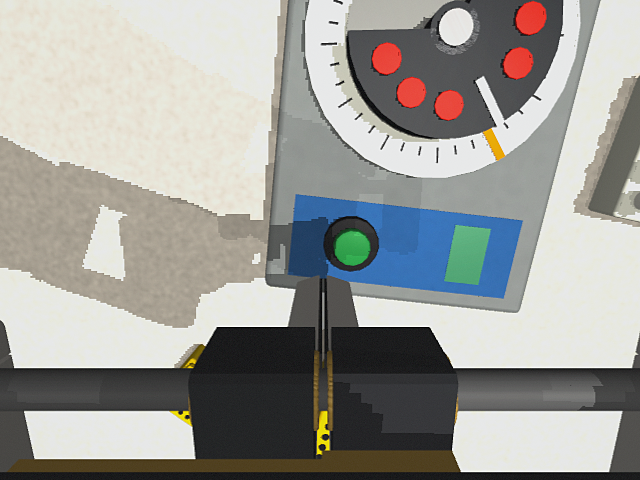

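The mark at (490,102) nearly meets the orange line at (496,144). Both fixed cameras put it about 0.75° short, so I'll go back for one small nudge.

>>> jog_arm:
  targets:
    - [0,[4,3,17],0]
    - [0,[4,3,17],0]
    - [0,[4,3,17],0]
    - [0,[4,3,17],0]
    - [0,[4,6,17],-0.02]
    - [0,[4,9,17],-0.02]
    - [0,[4,12,17],-0.02]
    - [0,[4,12,16.3],-0.02]
    - [0,[4,12,15.7],-0.02]
    - [0,[4,12,15.5],-0.02]

```text
time_s: 8.65
ee_pos: [0.5126, -0.0137, 0.081]
eef_rot: [-1.571, -0.002, 0.036]
force: [-0.5, -0.4, 0.2]
grip_width: 0.0006
```

Run:
```python
from look import *
look()
```

```text
8.65 [ 0.51256643 -0.01369688  0.08104298] [-1.57117583 -0.00220488  0.03582367] [-0.46708301 -0.40798616  0.24031095]
scene caps [  7.4  40.4 334.3] r [0.048  0.0479 0.0484] orange [np.float64(-135.08), np.float64(-169.34), np.float64(-57.31)]
   mark by caps -57.2 err/cap 0.10273205634622322 direct -58.4767262785801
top caps [329.4] r [0.0497] orange [np.float64(-57.26)]
   mark by caps -95.1 err/cap 0.016793108563671583 direct 0.0
```

>>> jog_arm:
  targets:
    - [0,[0,0,-0.05],0]
    - [0,[0,0,-0.08],0]
    - [0,[0,0,-0.08],0]

```text
time_s: 9.05
ee_pos: [0.5119, -0.0138, 0.0798]
eef_rot: [-1.571, -0.001, 0.036]
force: [-0.7, 0.5, 0.6]
grip_width: 0.0003
```

Run:
```python
from look import *
look()
```

```text
9.05 [ 0.51191837 -0.01384449  0.07976377] [-1.57078138e+00 -5.10044479e-04  3.60605496e-02] [-0.67302094  0.4766753   0.61703503]
scene caps [  7.4  40.7 334.6] r [0.0478 0.0479 0.0482] orange [np.float64(-135.03), np.float64(-169.03), np.float64(-57.31)]
   mark by caps -57.0 err/cap 0.08770223313914127 direct -58.1805594702279
top caps [329.6] r [0.0491] orange [np.float64(-57.38)]
   mark by caps -94.9 err/cap 0.0067924852211368745 direct 0.0
```

Contact has been made and the carousel moved about 0.2°. One more small push, then back off and lift clear.

>>> jog_arm:
  targets:
    - [0,[0,0,-0.05],0]
    - [0,[0,0,-0.05],0]
    - [0,[0,0,0.8],0]
    - [0,[0,0,1.5],0]
    - [0,[0,-4,1.5],0]
    - [0,[0,-9,1.5],0]
    - [0,[-4,-12,-3],0]
    - [0,[-4,-12,-8],0]
    - [0,[-4,-12,-13],0]
    - [0,[-4,-12,-15.5],0]

```text
time_s: 10.15
ee_pos: [0.4771, -0.1722, 0.2001]
eef_rot: [-1.572, -0.001, 0.036]
force: [0.8, 1.0, -0.6]
grip_width: 0.0003
```

Run:
```python
from look import *
o=look()
d=wristcam(o,optics.camera("wrist"))
k,l,st,ce=cv2.connectedComponentsWithStats(mask(d["img"],"green").astype(np.uint8))
for i in range(1,k):
    if st[i,4]>60:print(ce[i],onz(d,ce[i],.06)[0])
```

```text
10.15 [ 0.47709246 -0.17217558  0.20009175] [-1.57169554e+00 -9.79465084e-04  3.57192953e-02] [ 0.76511771  0.96403605 -0.60756794]
scene caps [  7.6  40.9 204.6 237.7 270.4 334.5] r [0.0479 0.0482 0.048  0.0477 0.048  0.0484] orange [np.float64(-57.22)]
   mark by caps -57.7 err/cap 0.4312635281800455 direct -57.85379088507001
top caps [  7.7  40.7 205.1 237.1 270.2 334.2] r [0.0475 0.0476 0.0477 0.0481 0.0485 0.0484] orange [np.float64(-57.26)]
   mark by caps -57.4 err/cap 0.48843015413686547 direct -57.26275407166579
[347.59279279 239.25405405] [ 0.49618784 -0.17395554  0.06      ]
[460.9970617 261.8834476] [ 0.58860592 -0.18946352  0.06      ]
```

The mark is now at -57.4° to -57.5° against the line at -57.25°. Next is the button.

>>> jog_arm:
  targets:
    - [0,[1.9,0,-0.3],0]
    - [0,[1.9,4,-0.3],0]
    - [0,[1.9,8,-0.3],0]
    - [0,[1.9,10.5,-0.3],0]
    - [0,[1.9,11.5,-0.3],0]
    - [0,[1.9,11.5,-0.3],0]

```text
time_s: 10.9
ee_pos: [0.4963, -0.1715, 0.0838]
eef_rot: [-1.57, 0.002, 0.037]
force: [-0.5, 0.1, 0.2]
grip_width: 0.0008
```

>>> jog_arm:
  targets:
    - [0,[0,0.3,0],0]
    - [0,[0,0.6,0],0]
    - [0,[0,0.6,0],0]

```text
time_s: 11.2
ee_pos: [0.4971, -0.1726, 0.0793]
eef_rot: [-1.571, -0.002, 0.036]
force: [0.4, 1.6, 1.8]
grip_width: 0.0008
```

>>> jog_arm:
  targets:
    - [0,[0,-0.6,0],0]
    - [0,[0,-0.6,-0.25],0]
    - [0,[0,0,-0.25],0]
    - [0,[0,0.2,-0.25],0]
    - [0,[0,0.4,-0.25],0]
    - [0,[0,0.5,-0.25],0]
    - [0,[0,0.5,-0.25],0]

```text
time_s: 11.9
ee_pos: [0.4968, -0.1754, 0.0749]
eef_rot: [-1.572, -0.001, 0.036]
force: [-6.5, 0.7, 21.7]
grip_width: 0.0004
```

>>> jog_arm:
  targets:
    - [0,[0,0.1,0],0]
    - [0,[0,0.1,0],0]

```text
time_s: 12.1
ee_pos: [0.4969, -0.1754, 0.0746]
eef_rot: [-1.572, -0.001, 0.036]
force: [-11.3, 1.6, 31.4]
grip_width: 0.0006
```

>>> jog_arm:
  targets:
    - [0,[0,0.1,0],0]
    - [0,[0,0.1,0],0]

```text
time_s: 12.3
ee_pos: [0.497, -0.1755, 0.0744]
eef_rot: [-1.572, -0.001, 0.036]
force: [-15.2, 3.1, 41.6]
grip_width: 0.0005
```

Force rises stiffly at z≈0.0748. I need to confirm that this is the button's bottom stop and not the housing, so I'll check heights in the earlier wrist depth image.

Run:
```python
import pickle
from h import *
from station import ctrl,optics
o,d=pickle.load(open("w3.pkl","rb"));d=wristcam(o,d)
T=d["world_to_cam"]
vv,uu=np.mgrid[200:285,310:400];rz=d["range_z"][200:285,310:400]
oo,r=ray(d,np.c_[uu.ravel(),vv.ravel()]);P=oo+r*rz.ravel()[:,None];Z=P[:,2].reshape(rz.shape)
print((Z[::7,::7]*1000).round().astype(int))
g=mask(d["img"],"green")[200:285,310:400];print("green z",np.median(Z[g]),"xy",np.median(P.reshape(85,90,3)[g],0))
im=d["img"][200:285,310:400];g2=cv2.cvtColor(im,cv2.COLOR_RGB2HSV);dk=(g2[...,2]<60);print("dark z pct",np.percentile(Z[dk],[10,30,50,70,90]))
print(ctrl.get_obs()["force"],ctrl.get_obs()["ee_pos"])
a=cv2.resize(im,(540,510),interpolation=cv2.INTER_CUBIC)
w=optics.camera("scene")["img"][150:230,260:370];b=cv2.resize(w,(260,510))
cv2.imwrite("pics/btn.png",np.hstack([a,b])[:,:,::-1])
```

```text
[[ 40  41  41  41  41  41  40  40  40  38  40  40  39]
 [ 39  40  40  41  40  39  40  41  40  40  41  39  40]
 [ 41  41  39  41  40  40  41  40  41  40  39  41  40]
 [ 40  40  40  40  50  53  52  52  48  40  39  40  39]
 [ 41  39  40  49  53  51  52  52  52  50  40  40  42]
 [ 41  41  47  52  57  61  61  60  53  51  39  40  40]
 [ 40  41  51  53  62  62  62  61  61  53  40  40  40]
 [ 40  41  51  52  62  62  63  61  62  52  40  42  40]
 [ 40  40  41  52  62  61  62  62  62  51  40  39  40]
 [ 41  41  41  51  51  63  61  60  51  40  42  40  41]
 [ 39  41  39  40  41  51  52  42  40  40  40  40  40]
 [ 40 180  40 182  40  40  41  40  40  40  41  41  40]
 [191 192 188 191 190 193  39  42  40  41  40  41  41]]
green z 0.061384367085853986 xy [ 0.49560763 -0.17572537  0.06138437]
dark z pct [0.05016337 0.05102084 0.05146475 0.05189992 0.05263639]
[-15.17840533   3.08830245  41.63319331] [ 0.49699327 -0.17545093  0.07438439]
```

View pics/btn.png

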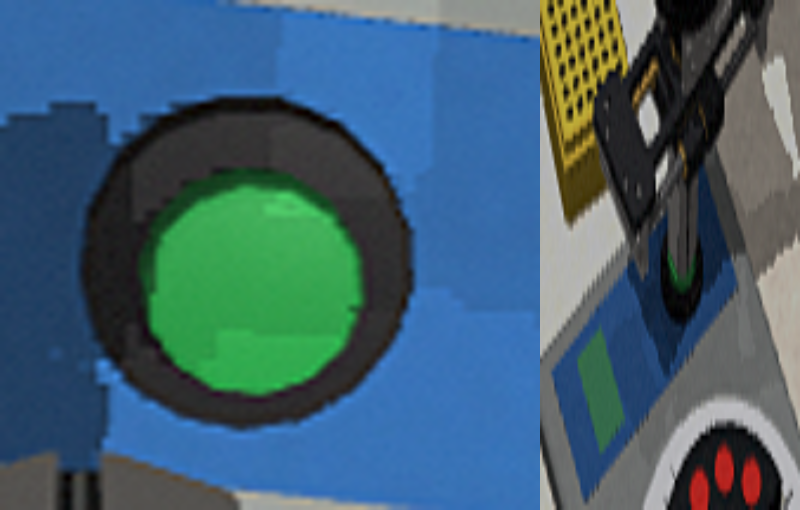

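The button top stands at 61.5 mm and the housing at 51.5 mm. The fingertips are at 55.4 mm, which is 6.1 mm down, so the button has bottomed. The crop shows the fingertips centred on the green. I'll release and lift.

>>> jog_arm:
  targets:
    - [0,[0,-0.5,0],0]
    - [0,[0,-1.5,0],0]
    - [0,[0,-4,0],0]
    - [0,[0,-9,0],0]
    - [0,[-2,-12,0],0]
    - [0,[-2,-12,0],0]
    - [0,[-2,-12,0],0]

```text
time_s: 13.05
ee_pos: [0.4764, -0.1757, 0.1914]
eef_rot: [-1.571, -0.0, 0.036]
force: [0.8, -0.0, -0.5]
grip_width: 0.0005
```

Run:
```python
from look import *
import pickle
o=look()
d=wristcam(o,optics.camera("wrist"));im=d["img"];cv2.imwrite("pics/w4.png",im[:,:,::-1])
g=mask(im,"green");vv,uu=np.nonzero(g);oo,r=ray(d,np.c_[uu,vv]);P=oo+r*d["range_z"][vv,uu][:,None]
m=np.hypot(P[:,0]-.496,P[:,1]+.175)<.014;print("button z now",np.median(P[m],0))
for n in ["scene","top"]:
    a=pickle.load(open(n+".pkl","rb"));b=optics.camera(n)
    for c in ["yellow","orange","red"]:
        for x,nm in [(a,"before"),(b,"after")]:
            k,l,st,ce=cv2.connectedComponentsWithStats(mask(x["img"],c).astype(np.uint8))
            print(n,c,nm,[(int(st[i,4]),*ce[i].round(1).tolist()) for i in range(1,k) if (c=="yellow" and st[i,4]>900) or (c=="orange" and 280<st[i,4]<600) or (c=="red" and (ce[i,0]<265 if n=="scene" else ce[i,1]<180))])
```

```text
13.05 [ 0.47642432 -0.17572734  0.1914273 ] [-1.57081961e+00 -1.90899902e-04  3.57861724e-02] [ 0.84310927 -0.00197507 -0.47397887]
scene caps [  7.8  40.9 204.6 238.1 270.4 334.5] r [0.0477 0.048  0.0479 0.0477 0.0482 0.0482] orange [np.float64(-57.22)]
   mark by caps -57.3 err/cap 0.40323723547299645 direct -57.85850281551218
top caps [  7.4  40.7 205.1 237.1 270.2 334.2] r [0.0474 0.0476 0.0477 0.0481 0.0481 0.0484] orange [np.float64(-57.38)]
   mark by caps -57.4 err/cap 0.43189429166314725 direct -57.26199503481874
button z now [ 0.49585423 -0.17426027  0.06301087]
scene yellow before [(1295, 276.6, 157.9)]
scene yellow after [(1307, 276.7, 158.0)]
scene orange before [(501, 398.7, 323.0)]
scene orange after [(503, 398.6, 323.1)]
scene red before [(58, 246.8, 250.4), (56, 234.0, 255.7), (59, 251.6, 259.9), (61, 238.7, 265.4), (61, 256.6, 269.8), (63, 243.6, 275.5), (63, 261.8, 279.8), (64, 248.4, 285.7)]
scene red after [(58, 246.8, 250.4), (58, 234.1, 255.8), (61, 251.6, 260.0), (66, 238.7, 265.7), (61, 256.6, 269.8), (64, 243.6, 275.6), (65, 261.8, 279.9), (66, 248.5, 285.8)]
top yellow before [(1480, 421.1, 262.6)]
top yellow after [(1048, 427.5, 263.8)]
top orange before [(330, 204.2, 232.4)]
top orange after [(329, 204.1, 232.4)]
top red before [(25, 312.3, 157.8), (26, 322.8, 159.5), (25, 333.1, 161.4), (26, 343.8, 163.3), (28, 310.2, 169.1), (29, 320.7, 170.8), (26, 331.2, 172.9), (28, 341.8, 174.8)]
top red after [(26, 312.3, 158.0), (24, 322.8, 159.5), (26, 333.0, 161.5), (26, 343.8, 163.3), (28, 310.2, 169.1), (28, 320.8, 170.8), (26, 331.2, 172.9), (28, 341.8, 174.8)]
```

View pics/w4.png

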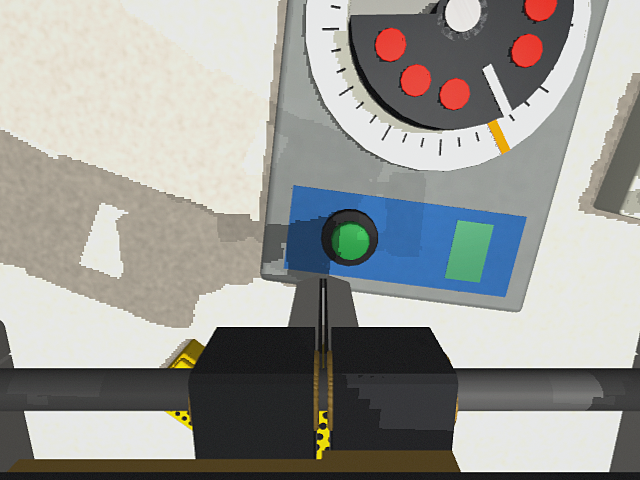

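The mark at (497,90) runs straight into the orange line at (499,136). The button is back up, and the box, rack and bottle have not moved. The top view's smaller yellow area comes from the arm covering part of the box.

```bash
python3 -c "
from station import ctrl
print(ctrl.hand_in())"
```

```text
the job is handed in; nothing more can be done
None
```

The carousel is lined up with the orange line, and I pressed the green button fully and let it go before handing the job in at about 13 s. I turned the carousel about +102° with closed fingertips against the notch wall. A first clear look showed it about 0.75° short, so I gave it one small nudge before pressing.

- **Alignment:** after the press, the caps put the mark at about -57.3° (scene) and -57.5° (top), against the line at about -57.2° to -57.4°. Reading the mark directly gave -57.9° (scene) and -57.3° (top). The scene reading disagrees by about 0.6°, but the wrist picture shows the mark running straight into the line.
- **Button:** the fingertips went about 6.1 mm below its resting top and met a hard stop there, reaching about 42 N upward and 44 N in total at the wrist. That is below the 120 N wrist limit but well above the 4 N needed. It was fingertip contact, so I don't count it against the 40 N limit on the arm and gripper body. Afterwards the button measured about 63 mm high, against 61.5 mm before, so it has sprung back.
- **Other objects:** the tip box, rack and bottle are within 0.3 px of where they started in the scene view. In the top view the arm partly hid the tip box, so only the scene view confirms that one.

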